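# Set the last post of an album binding in the setting jig

## Robot

A 6-joint arm with a two-finger parallel gripper is mounted at the origin on a cart in front of the work surface, level with it; the furniture and walls round the work are solid. World frame = base frame: x ahead of the robot, y to its left, z up, the work surface at z = 0. Lengths are in m, angles in rad, forces in N, time in s.
With the tool pointing down it reaches from about 0.35 to 0.975 m from the base axis. Payload 7.1 kg.
Tool frame: the origin (TCP) lies between the finger pads; the fingertips stand 25 mm ahead of it and the grasp point (between the pads) lies 6 mm ahead of it; z points along the fingers, y is the line along which they close (so a half turn about z gives the same grasp; the last joint's range is limited). The gripper opens to 88 mm and grips with 3 to 60 N. Pads are 20 mm wide; open, the fingers measure 115 mm over their backs; the gripper's body (75 mm by 178 mm) begins 61 mm behind the grasp point.
Start: joints at [-1.313, 0.423, 1.63, -0, 1.089, -0.019], TCP at [0.171, -0.601, 0.248] pointing down, gripper open.
Joint ranges: [-3, 3], [-0.9, 2.11], [0.09, 2.58], [-1.31, 4.45], [0.11, 2.69], [-2.54, 2.54]. Speed limits (rad/s): [2.39, 2.39, 3.01, 3.14, 3.14, 3.14].

## Interface

Orientations are given as a rotation vector (axis times angle).
In Python, from plant import state, get_image, camera_info, close_job gives the robot as it stands.
- The arm moves only by the tool servo_tool, never from a script. Its argument "targets" is a list of rows, each an object of numbers: "grip": the closure, from 0 (fully open) to 1 (shut); "tx", "ty", "tz": the shift along the tool's x, y, z in mm; "roll": the turn about the tool's z in degrees. In form: [{"grip": .., "tx": .., "ty": .., "tz": .., "roll": ..}, ...]. A call has 1 to 10 rows; each row shifts and turns the commanded pose from where the row before left it, along the tool's axes as they then stand; what a row does not reach is not made up. A row lasts 1/8 s, in which the tool goes at most 62.5 mm and 10.7 degrees, less where a joint would pass 70% of its speed; a pose out of reach is approached as far as the arm can. A call is refused whole if a number of a shift passes 62.5 or a number of a turn 10.7, either way. A call with a gripper value outside its range is refused whole. The fingers move at their own pace and stop on an object; the grip force is fixed at half the most. Time passes only in rows, so rows that do not move let the fingers close. It gives the time, the measured TCP pose, the force, the opening and the grip force at its end, in the units of the state.
- state(): the state, without advancing time (a new reading comes with each control period).
- get_image(name): name is "scene" or "top" or "wrist"; returns the picture (420x560x3 uint8, red, green, blue); there is no depth.
- camera_info(name): a dict with "intrinsics" (3x3 intrinsics, pixels), "rvec" (rotation vector, rad) and "tvec" (3), from world to camera coordinates, as OpenCV has them; the wrist camera has in their place "T_tool_cam" (4x4, takes a point from camera to tool coordinates, whose origin is the TCP and whose axes are the flange's). Camera axes: x right, y down, z forward; pixel columns grow to the right and rows downward; lengths in m; the calibration is good to about 2 mm. A picture is of the moment at which its call begins: read the wrist's pose just before it. camera_info takes no time and is no camera call.
- close_job(): hands the job in; it is judged then, once.
The state is a dict: "t": time; "q": joint angles; "qd": joint speeds; "tau": joint torques, N m; "tcp_pos": TCP position; "ee_rot": TCP orientation; "ft_force": force on the tool from outside, world axes, zero at the start; "torque": the same for the moment, N m; "gripper_width": opening from 0.0 (shut) to 1.0 (fully open); "gripper_force": force on a finger pad.
Only numpy, scipy, OpenCV 4.12 (cv2) and the standard library are available. Lean on these libraries where they do the work, as an engineer would, in place of code of your own. Each camera call takes 0.05 s, during which the arm holds its last target. There are 200 camera calls.

## Task

Someone left the bone folder lying under the sprung plunger of the post-setting jig: draw it out without jamming it against the plunger and lay it flat on the bench beside the jig. Then set the album's middle post: with the round face of the hammer from the stand, in controlled taps rather than heavy blows, drive the plunger down until the brass cap beneath it is fully home like its two neighbours. Put the hammer back in its stand as you found it and leave the other things on the bench alone.

Things in the scene. Friction and masses are not known exactly. Their poses are not given: they have to be found in the camera images.
- jig: Post-setting jig fixed on the bench (place and yaw vary). Origin on the plunger's axis on the bench top, z up, y along the bar, x away from the robot at yaw 0. Plywood bed 12 mm thick, x -152 to +71, y -155 to +155 mm; on it album leaves (top 20 mm above the bench). Green iron C-frame: column at x 31 to 61, y -20 to +20 mm; its arm reaches forward to a boss, see plunger.
- bar_top (a point): On the plunger's axis, level with the top of the dark steel hold-down bar, 30 mm above the bench; axes as the jig's. The bar is 34 mm wide in x, 292 mm long in y, lies on the leaves and has three 18 mm holes at y -90, 0 and +90 mm with a brass post cap in each, and a brass nut (19 mm wide, 12 mm high) at y -136 and +136 mm.
- plunger: Sprung steel plunger, upright in the frame's round boss (36 mm wide, 61 to 97 mm above the bench). Origin and axes as the jig's when up. Its tip, 11 mm wide, is 13 mm above the bar when up. It meets the cap after about 14 mm and has it home after about 20 mm of travel; its own stop is at 22 mm. The spring pushes back 1.8 to 4 N.
- plunger_head (a point): Centre of the flat top of the plunger's round head (29 mm flat, 33 mm over all), 140 mm above the bench when up; moves straight down with the plunger, 120 mm above the bench when the cap is home.
- cap (a joint): Brass post cap (13 mm wide) in the bar's middle hole under the plunger: 0 stands 6 mm proud of its seat, 0.006 fully home. It is a press fit: it moves down under about 9 N and stays where it is driven; past home it is solid.
- bone_folder: Bone folder, flat pale stick 24 x 147 x 8 mm with rounded ends, lying on the bar under the plunger, roughly along it. Origin at the centre of its underside, y along its length, z up.
- hammer: Backing hammer, 0.38 kg, standing on its round face in the stand, handle level. Own axes: x from the round face to the head's other end (up in the stand), y along the handle from head to end. Handle axis at x 5.5, z 14 mm, y -70 to +100 mm, round, 15 mm thick by the head to 23 mm at y 70. Head: y -101 to -73, x -41 to +41, z 0 to 28 mm. Centre of mass about y -36 mm.
- hammer_face (a point): Centre of the hammer's round striking face (28 mm wide), 46.5 mm from the handle's axis (below it in the stand); own axes as the hammer.
- hammer_handle (a point): Point on the handle's axis 39 mm from the middle of the head towards the handle's end, a good place to grip: 17 mm thick, 56.5 mm above the bench in the stand.
- hammer_stand: Wooden hammer stand fixed on the bench (place and yaw vary), base 62 x 196 x 10 mm. Origin under its middle, y along the handle: the head stands between two cheeks (31 mm apart, top 34 mm above the bench) at y -94 to -58 mm, the handle rests in a fork at y 64 to 84 mm (floor 43.5 mm, horns 65 mm above the bench, 33 mm apart).
- stand_seat (a point): Middle of the floor between the stand's cheeks, 10 mm above the bench, where the hammer's round face stands (about 1.5 mm play to either cheek); axes as the stand's.
- glue_pot: Grey stoneware paste pot, 72 mm wide, 65 mm high, a bystander; origin at the centre of its underside.
- thread_spool_red: Spool of red thread, 42 mm wide, 52 mm high, a bystander; origin under its centre.
- thread_spool_white: Spool of white thread, 42 mm wide, 52 mm high, a bystander; origin under its centre.
- green_weight: Dark green cloth-covered iron weight, 55 x 110 x 45 mm, a bystander; origin at the centre of its underside.

How it is judged:
On the way, in this order (a step that is already met when the one before it is completed fails the run):
1. the bone folder is out from under the plunger, at least 80 mm clear of its axis, with the cap still unset (horizontal distance between bone_folder and plunger_head above 0.08 m and value of joint cap below 0.003 m), for 0.1 s.
2. the hammer bears on the plunger, the cap not yet home (contact force between hammer and plunger above 1 N and value of joint cap below 0.0052 m), for 0.02 s.
3. the plunger has driven the cap home (value of joint cap above 0.0052 m), for 0.1 s.
At the end, for the whole second after the job is handed in: The cap is home (at least 5.2 of 6 mm), the plunger is up again (within 3 mm), the bone folder lies flat on the bench top off the jig, and the hammer stands in its stand on its round face (face within 12 mm of the seat, upright within 0.25 rad, in line within 0.15 rad), both at rest (value of joint cap above 0.0052 m and height (world z) of plunger_head above 0.137 m and height (world z) of bone_folder between -0.004 and 0.0095 m and angle between the z axis of bone_folder and the z axis of jig, either way round below 0.1 rad and distance between hammer_face and stand_seat below 0.012 m and angle between the x axis of hammer and the z axis of hammer_stand, either way round below 0.25 rad and angle between the y axis of hammer and the y axis of hammer_stand, either way round below 0.15 rad and linear speed of hammer below 0.05 m/s and linear speed of bone_folder below 0.02 m/s); the robot touches nothing.
It fails at once if the bone folder is jammed or struck under the plunger (over 12 N) (contact force between plunger and bone_folder above 12 N).
It fails at once if the plunger is pushed by the fingers or the arm instead of the hammer (over 3 N) (contact force between any of the fingers, the arm and plunger above 3 N).
It fails at once if the plunger is struck with the side or the wrong end of the hammer: over 4 N with the head tipped more than 0.6 rad from standing on its round face (contact force between hammer and plunger above 4 N and angle between hammer's own x axis and vertical above 0.6 rad).
It fails at once if the plunger is struck or pressed far too hard (over 150 N) (contact force between hammer and plunger above 150 N).
It fails at once if a bystander is moved by more than 30 mm (distance of any of glue_pot, thread_spool_red, thread_spool_white, green_weight from where it was at the start of the episode above 0.03 m).
It also fails if it takes over 72 s, if anything falls off the work surface, if the arm or the gripper's body presses on something with over 40 N, if the wrist force passes 120 N, or if a joint passes its speed limit or range.

## Working session

There is one attempt and no reset: what is moved stays moved. The work goes in short steps, Python scripts to look and compute and a tool call to move; the robot and the scene stay as the last step left them, time stands still between calls to the robot, and variables do not carry over. Pictures are saved under pics/ and viewed, at most 10 in all, crops included, and the job is handed in when it is done.

Besides the shell and the picture viewer there is one more tool, called after "Request:" as name(argument=value, ...) on one line, values as JSON. servo_tool: Moves the arm, as the interface text tells. Its arguments: {"type":"object","properties":{"targets":{"type":"array","items":{"type":"object","properties":{"grip":{"type":"number"},"tx":{"type":"number"},"ty":{"type":"number"},"tz":{"type":"number"},"roll":{"type":"number"}}}}},"required":["targets"]}

```bash
mkdir -p pics; ls
cat > h.py <<'E'
import numpy as np, cv2
from plant import state,get_image,camera_info,close_job
from scipy.spatial.transform import Rotation as R
def snap(n,f):
    im=get_image(n); cv2.imwrite('pics/'+f,im[:,:,::-1]); return im
def ray(name,u,v):
    c=camera_info(name);K=np.array(c['intrinsics'],float)
    d=np.linalg.inv(K)@[u,v,1]
    if name=='wrist':
        s=state();T=np.array(c['T_tool_cam']);Rt=R.from_rotvec(s['ee_rot']).as_matrix()
        return Rt@T[:3,3]+s['tcp_pos'],Rt@T[:3,:3]@d
    Rm=R.from_rotvec(np.ravel(c['rvec'])).as_matrix()
    return -Rm.T@np.ravel(c['tvec']),Rm.T@d
def pt(name,u,v,z):
    o,d=ray(name,u,v); return o+d*(z-o[2])/d[2]
def proj(name,P):
    c=camera_info(name);K=np.array(c['intrinsics'],float)
    p,_=cv2.projectPoints(np.array(P,float).reshape(-1,3),np.ravel(c['rvec']),np.ravel(c['tvec']),K,None);return p.reshape(-1,2)
E
python3 - <<'E'
from h import *
a=snap('top','top.png');b=snap('scene','scene.png')
s=state();print(s['t'],s['tcp_pos'],s['ee_rot'],s['gripper_width'])
for n in('top','scene'):
    print(ray(n,280,210), camera_info(n)['intrinsics'])
print(camera_info('wrist'))
E
```

```text
pics
0.1 [ 0.17072117 -0.60077394  0.24699616] [-3.11022430e+00 -4.33271805e-01  2.49338698e-04] 1.0023034791078878
(array([0.03170431, 0.28372447, 1.28122059]), array([ 0.42526793, -0.17064426, -0.88900317])) [[481.7204856    0.         286.35214801]
 [  0.         481.7204856  215.38644117]
 [  0.           0.           1.        ]]
(array([0.0859676 , 0.90473889, 1.2942667 ]), array([ 0.31045402, -0.56071985, -0.76774011])) [[490.46531695   0.         273.06282962]
 [  0.         490.46531695 211.78678268]
 [  0.           0.           1.        ]]
{'intrinsics': array([[339.25239001,   0.        , 288.10578925],
       [  0.        , 339.25239001, 208.87194028],
       [  0.        ,   0.        ,   1.        ]]), 'T_tool_cam': array([[-6.03353129e-04, -9.69875330e-01, -2.43601068e-01,
         6.62949434e-02],
       [ 9.99999764e-01, -5.04810079e-04, -4.66952567e-04,
         5.72567275e-04],
       [ 3.29913501e-04, -2.43601292e-01,  9.69875405e-01,
        -1.36549006e-01],
       [ 0.00000000e+00,  0.00000000e+00,  0.00000000e+00,
         1.00000000e+00]])}
```

View pics/top.png

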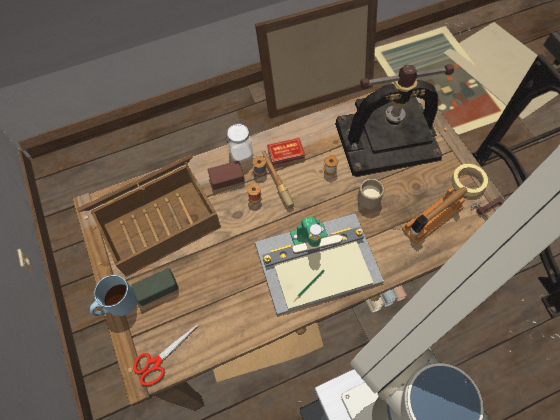

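View pics/scene.png

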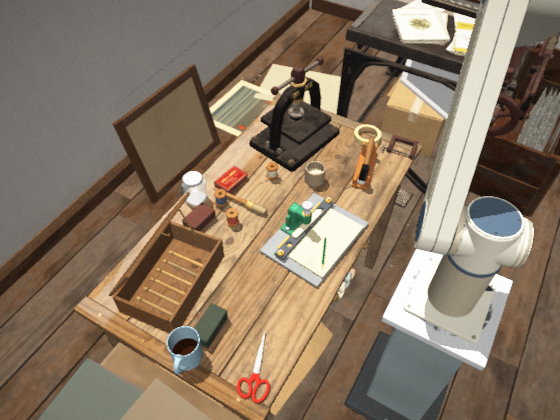

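Run:
```python
import cv2,numpy as np
a=cv2.imread('pics/top.png');b=cv2.imread('pics/scene.png')
e=lambda im,x,y,w,h,s:cv2.resize(im[y:y+h,x:x+w],None,fx=s,fy=s,interpolation=cv2.INTER_CUBIC)
A=e(a,250,205,140,110,4); B=e(a,390,165,110,90,5)
cv2.imwrite('pics/ca.png',e(a,248,205,160,120,5)) 
cv2.imwrite('pics/cb.png',np.hstack([e(a,395,175,80,75,5),e(b,340,120,80,75,5)]))
```

```text
(no output)
```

View pics/ca.png

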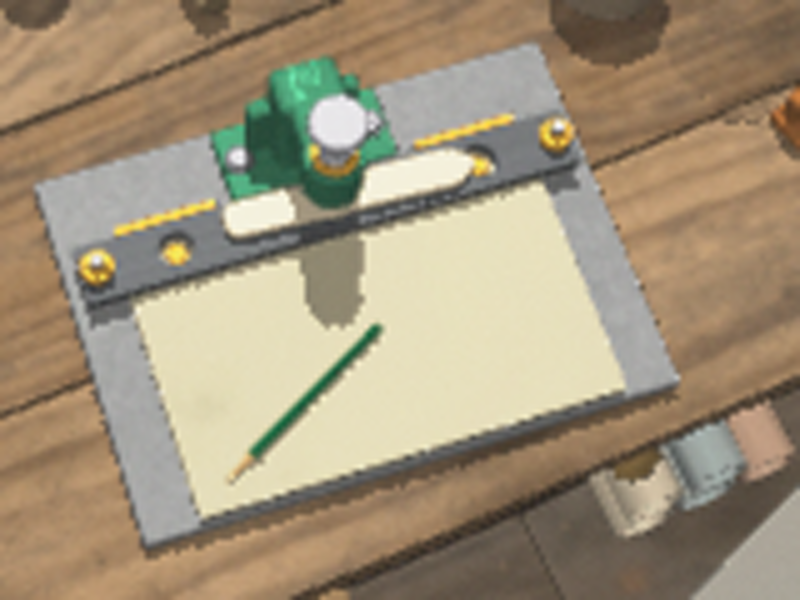

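View pics/cb.png

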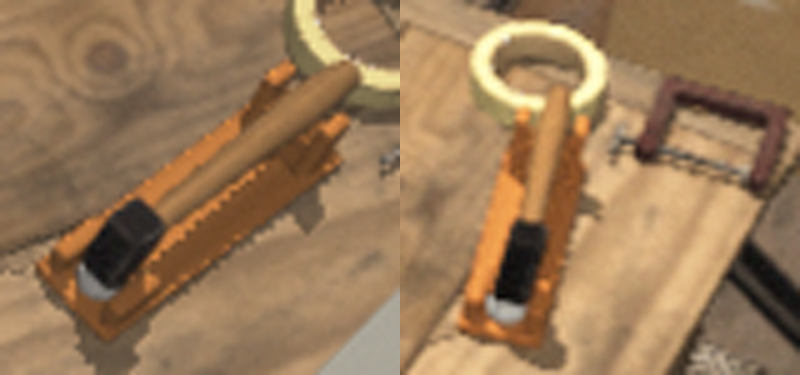

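```bash
cat >> h.py <<'E'
def cr(u,v,ox,oy,s=5): return (u+.5)/s-.5+ox,(v+.5)/s-.5+oy
E
python3 - <<'E'
from h import *
A=lambda u,v,z:pt('top',*cr(u,v,248,205),z)
B=lambda u,v,z:pt('top',*cr(u,v,395,175),z)
L=A(98,267,.042);Rr=A(557,133,.042);P=A(338,122,.140)
print('nuts',L,Rr,np.linalg.norm(L-Rr),'mid',(L+Rr)/2,'head',P)
d=(L-Rr)[:2];yaw=np.arctan2(-d[0],d[1]);print('yaw',yaw)
for c in [(38,185),(540,43),(680,380),(148,548)]: print('bed',A(*c,.012))
J=(L+Rr)[:2]/2; M=np.array([[np.cos(yaw),-np.sin(yaw)],[np.sin(yaw),np.cos(yaw)]])
for c in [(225,218),(474,162),(297,192),(362,165),(240,237),(460,182)]:
    q=A(*c,.038); print('folder',q,M.T@(q[:2]-J))
for c in [(38,268),(100,342),(342,160)]: print('base',B(*c,.010))
print('hend',B(350,75,.0565),'headtop',B(135,212,.092))
C=lambda u,v,z:pt('scene',*cr(u-400,v,340,120),z)
for c in [(460,330),(545,345)]: print('scene base',C(*c,.010))
print('hend',C(960-400+0,90,.0565) if 0 else C(560,90,.0565))
E
```

```text
nuts [0.50245288 0.1375233  0.042     ] [ 0.47179523 -0.13140813  0.042     ] 0.2706732489810703 mid [0.48712406 0.00305759 0.042     ] head [0.48906594 0.00295636 0.14      ]
yaw -0.11350798614863991
bed [0.57428475 0.14586607 0.012     ]
bed [ 0.53838568 -0.15957597  0.012     ]
bed [ 0.32193606 -0.13346113  0.012     ]
bed [0.35474524 0.17207707 0.012     ]
folder [0.50217369 0.0608692  0.038     ] [0.00840479 0.05914418]
folder [ 0.4762661  -0.08156506  0.038     ] [-0.00120335 -0.08530791]
folder [0.50015387 0.01748047 0.038     ] [0.01131236 0.01580589]
folder [ 0.50027279 -0.02301785  0.038     ] [ 0.01601754 -0.02441836]
folder [0.48836321 0.05793525 0.038     ] [-0.00498451  0.05466487]
folder [ 0.46847778 -0.06881216  0.038     ] [-0.010386   -0.07351922]
base [ 0.44062327 -0.26142189  0.01      ]
base [ 0.38542512 -0.27030409  0.01      ]
base [ 0.42893877 -0.46222485  0.01      ]
hend [ 0.45997623 -0.47026262  0.0565    ] headtop [ 0.42219434 -0.29215868  0.092     ]
scene base [ 0.44283585 -0.2616412   0.01      ]
scene base [ 0.38497356 -0.27931277  0.01      ]
hend [ 0.46825197 -0.48133066  0.0565    ]
```

```bash
cat >> h.py <<'E'
def plan(x,y,z,ang):
    "shift in tool axes AFTER the roll"
    s=state();M=R.from_rotvec(s['ee_rot']).as_matrix();a=np.arctan2(M[1,0],M[0,0])
    r=(ang-a+np.pi)%(2*np.pi)-np.pi
    X=np.array([np.cos(ang),np.sin(ang),0]);Y=np.array([np.sin(ang),-np.cos(ang),0])
    D=np.array([x,y,z])-s['tcp_pos']
    print('t %.2f ang %.3f roll %.1f deg tx %.1f ty %.1f tz %.1f'%(s['t'],a,-np.degrees(r),*(1000*np.array([X@D,Y@D,-D[2]]))),'tilt %.3f'%np.arccos(-M[2,2]),'q6 %.2f'%s['q'][5],'tcp',s['tcp_pos'].round(4),'F',np.round(s['ft_force'],1),'w %.3f'%s['gripper_width'])
E
python3 -c "
from h import *
plan(.480,-.0616,.12,1.391)"
```

```text
t 0.10 ang 0.277 roll -63.8 deg tx 585.8 ty 207.9 tz 127.0 tilt 0.001 q6 -0.02 tcp [ 0.1707 -0.6008  0.247 ] F [ 0.6  0.1 -0.8] w 1.002
```

Request:
servo_tool(targets=[{"grip": 0.4, "roll": -10.6}, {"grip": 0.4, "roll": -10.6}, {"grip": 0.4, "roll": -10.6}, {"grip": 0.4, "roll": -10.6}, {"grip": 0.4, "roll": -10.6}, {"grip": 0.4, "roll": -10.6}, {"grip": 0.4}])

```text
invalid input at $.targets[0]: expected keys grip, tx, ty, tz, roll
```

```bash
python3 -c "
from h import *
plan(.480,-.0616,.12,1.391)"
```

```text
t 0.10 ang 0.277 roll -63.8 deg tx 585.8 ty 207.9 tz 127.0 tilt 0.001 q6 -0.02 tcp [ 0.1707 -0.6008  0.247 ] F [ 0.6  0.1 -0.8] w 1.002
```

Request:
servo_tool(targets=[{"grip": 0.4, "tx": 0, "ty": 0, "tz": 0, "roll": -10.6}, {"grip": 0.4, "tx": 0, "ty": 0, "tz": 0, "roll": -10.6}, {"grip": 0.4, "tx": 0, "ty": 0, "tz": 0, "roll": -10.6}, {"grip": 0.4, "tx": 0, "ty": 0, "tz": 0, "roll": -10.6}, {"grip": 0.4, "tx": 0, "ty": 0, "tz": 0, "roll": -10.6}, {"grip": 0.4, "tx": 0, "ty": 0, "tz": 0, "roll": -10.6}, {"grip": 0.4, "tx": 0, "ty": 0, "tz": 0, "roll": 0}])

```text
t: 0.98
tcp_pos: [0.1707, -0.6009, 0.2473]
ee_rot: [-2.417, -2.006, -0.001]
ft_force: [-0.9, 0.9, -0.1]
gripper_width: 0.598
gripper_force: 0.0
```

Request:
servo_tool(targets=[{"grip": 0.4, "tx": 45, "ty": 16, "tz": 0, "roll": 0}, {"grip": 0.4, "tx": 45, "ty": 16, "tz": 0, "roll": 0}, {"grip": 0.4, "tx": 45, "ty": 16, "tz": 0, "roll": 0}, {"grip": 0.4, "tx": 45, "ty": 16, "tz": 0, "roll": 0}, {"grip": 0.4, "tx": 45, "ty": 16, "tz": 0, "roll": 0}, {"grip": 0.4, "tx": 45, "ty": 16, "tz": 0, "roll": 0}, {"grip": 0.4, "tx": 45, "ty": 16, "tz": 0, "roll": 0}, {"grip": 0.4, "tx": 45, "ty": 16, "tz": 0, "roll": 0}, {"grip": 0.4, "tx": 45, "ty": 16, "tz": 0, "roll": 0}, {"grip": 0.4, "tx": 45, "ty": 16, "tz": 0, "roll": 0}])

```text
t: 2.22
tcp_pos: [0.411, -0.1867, 0.2478]
ee_rot: [2.421, 2.002, 0.0]
ft_force: [1.1, -0.6, -0.8]
gripper_width: 0.599
gripper_force: 0.0
```

```bash
python3 -c "
from h import *
plan(.480,-.0616,.12,1.391)"
```

```text
t 2.23 ang 1.382 roll -0.5 deg tx 135.4 ty 45.5 tz 127.8 tilt 0.000 q6 -0.26 tcp [ 0.411  -0.1867  0.2478] F [ 1.1 -0.6 -0.8] w 0.599
```

Request:
servo_tool(targets=[{"grip": 0.4, "tx": 45, "ty": 15, "tz": 0, "roll": 0}, {"grip": 0.4, "tx": 45, "ty": 15, "tz": 0, "roll": 0}, {"grip": 0.4, "tx": 45, "ty": 15, "tz": 0, "roll": 0}, {"grip": 0.4, "tx": 0, "ty": 0, "tz": 40, "roll": 0}, {"grip": 0.4, "tx": 0, "ty": 0, "tz": 40, "roll": 0}, {"grip": 0.4, "tx": 0, "ty": 0, "tz": 0, "roll": 0}, {"grip": 0.4, "tx": 0, "ty": 0, "tz": 0, "roll": 0}])

```text
t: 3.1
tcp_pos: [0.48, -0.0638, 0.1686]
ee_rot: [2.418, 2.005, 0.001]
ft_force: [1.0, -0.1, -0.4]
gripper_width: 0.602
gripper_force: 0.0
```

```bash
python3 -c "
from h import *
plan(.480,-.0616,.0575,1.391)
im=snap('wrist','w1.png')
cv2.imwrite('pics/w1.png',cv2.resize(im[:,:,::-1],(800,600)))"
```

```text
t 3.10 ang 1.385 roll -0.4 deg tx 2.1 ty -0.4 tz 111.1 tilt 0.001 q6 0.03 tcp [ 0.48   -0.0638  0.1686] F [ 1.  -0.1 -0.4] w 0.602
```

View pics/w1.png

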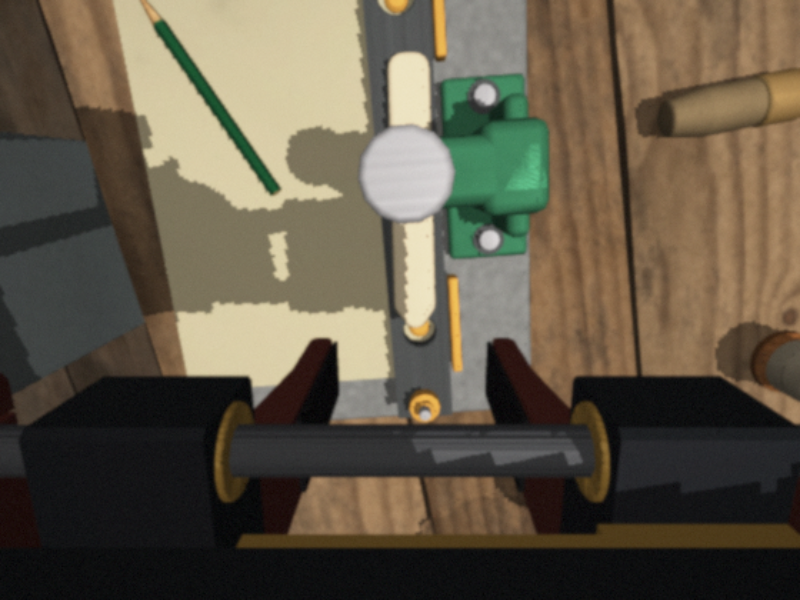

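```bash
python3 -c "
from h import *
k=lambda u,v,z:print(pt('wrist',u/1.4286,v/1.4286,z).round(4))
k(407,173,.14);k(421,324,.038);k(409,54,.038);k(396,2,.042);k(424,405,.042);k(404,290,.038);k(435,290,.038)
"
```

```text
[0.4917 0.002  0.14  ]
[ 0.4832 -0.0814  0.038 ]
[0.503 0.06  0.038]
[0.5009 0.083  0.042 ]
[ 0.476  -0.1299  0.042 ]
[ 0.4773 -0.0598  0.038 ]
[ 0.4946 -0.063   0.038 ]
```

Request:
servo_tool(targets=[{"grip": 0.4, "tx": 0, "ty": 0, "tz": 0, "roll": -1.4}, {"grip": 0.4, "tx": 3, "ty": 3.6, "tz": 30, "roll": 0}, {"grip": 0.4, "tx": 0, "ty": 0, "tz": 30, "roll": 0}, {"grip": 0.4, "tx": 0, "ty": 0, "tz": 25, "roll": 0}, {"grip": 0.4, "tx": 0, "ty": 0, "tz": 15, "roll": 0}, {"grip": 0.4, "tx": 0, "ty": 0, "tz": 5, "roll": 0}, {"grip": 0.4, "tx": 0, "ty": 0, "tz": 5, "roll": 0}, {"grip": 0.4, "tx": 0, "ty": 0, "tz": 0, "roll": 0}, {"grip": 0.4, "tx": 0, "ty": 0, "tz": 0, "roll": 0}])

```text
t: 4.28
tcp_pos: [0.4838, -0.0612, 0.0582]
ee_rot: [2.391, 2.037, 0.001]
ft_force: [-0.0, 0.5, 0.8]
gripper_width: 0.598
gripper_force: 0.0
```

```bash
python3 -c "
from h import *
plan(.484,-.0615,.057,1.41)"
```

```text
t 4.28 ang 1.411 roll 0.1 deg tx -0.3 ty 0.3 tz 1.2 tilt 0.001 q6 0.01 tcp [ 0.4838 -0.0612  0.0582] F [-0.   0.5  0.8] w 0.598
```

Down 1.5 mm more and close.

Request:
servo_tool(targets=[{"grip": 0.4, "tx": 0, "ty": 0, "tz": 1.5, "roll": 0}, {"grip": 0.6, "tx": 0, "ty": 0, "tz": 0, "roll": 0}, {"grip": 0.7, "tx": 0, "ty": 0, "tz": 0, "roll": 0}, {"grip": 0.8, "tx": 0, "ty": 0, "tz": 0, "roll": 0}, {"grip": 0.9, "tx": 0, "ty": 0, "tz": 0, "roll": 0}, {"grip": 0.9, "tx": 0, "ty": 0, "tz": 0, "roll": 0}, {"grip": 0.9, "tx": 0, "ty": 0, "tz": 0, "roll": 0}])

```text
t: 5.15
tcp_pos: [0.4835, -0.0612, 0.0562]
ee_rot: [2.391, 2.037, 0.0]
ft_force: [-0.8, -0.8, 0.4]
gripper_width: 0.261
gripper_force: 30.0
```

Request:
servo_tool(targets=[{"grip": 0.9, "tx": 0, "ty": -4, "tz": -1, "roll": 0}, {"grip": 0.9, "tx": 0, "ty": -8, "tz": 0, "roll": 0}, {"grip": 0.9, "tx": 0, "ty": -10, "tz": 0, "roll": 0}, {"grip": 0.9, "tx": 0, "ty": -10, "tz": 0, "roll": 0}, {"grip": 0.9, "tx": 0, "ty": -12, "tz": 0, "roll": 0}, {"grip": 0.9, "tx": 0, "ty": -15, "tz": -2, "roll": 0}, {"grip": 0.9, "tx": 0, "ty": -20, "tz": -10, "roll": 0}, {"grip": 0.9, "tx": 0, "ty": -20, "tz": -20, "roll": 0}, {"grip": 0.9, "tx": 0, "ty": -10, "tz": -20, "roll": 0}, {"grip": 0.9, "tx": 0, "ty": 0, "tz": -20, "roll": 0}])

```text
t: 6.4
tcp_pos: [0.3738, -0.0435, 0.1296]
ee_rot: [-2.391, -2.037, 0.001]
ft_force: [1.1, -1.1, -0.0]
gripper_width: 0.264
gripper_force: 30.0
```

```bash
python3 -c "
from h import *
plan(.484,-.0615,.057,1.41)
im=snap('top','t2.png')
cv2.imwrite('pics/t2.png',cv2.resize(im[150:350,200:466,::-1],(798,600)))"
```

```text
t 6.40 ang 1.411 roll 0.1 deg tx -0.1 ty 111.7 tz 72.6 tilt 0.001 q6 0.01 tcp [ 0.3738 -0.0435  0.1296] F [ 1.1 -1.1 -0. ] w 0.264
```

View pics/t2.png

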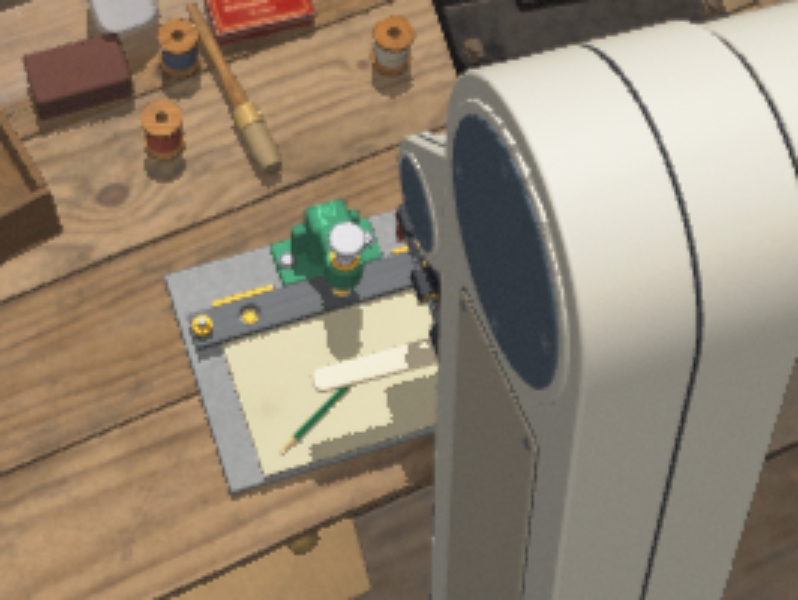

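```bash
python3 -c "
from h import *
for n,p in dict(weight=(178,285),weightl=(135,300),weightb=(173,276),sciss=(198,327),edge=(240,357),red=(255,202),box=(217,220)).items(): print(n,pt('top',*p,0.0).round(3))
X=np.array([np.cos(1.411),np.sin(1.411)])
print(proj('top',[[.42,.215,0],[.44,.34,0]]))
plan(.42,.22,.13,1.411)"
```

```text
weight [0.545 0.39  0.   ]
weightl [0.552 0.511 0.   ]
weightb [0.576 0.395 0.   ]
sciss [0.412 0.378 0.   ]
edge [0.294 0.304 0.   ]
red [ 0.7    0.096 -0.   ]
box [0.69  0.222 0.   ]
[[253.40720449 300.13602129]
 [207.8074941  311.80634717]]
t 6.45 ang 1.411 roll 0.0 deg tx 267.5 ty 1.9 tz 1.5 tilt 0.002 q6 0.01 tcp [ 0.3756 -0.0438  0.1315] F [ 1.4 -0.7  1.1] w 0.263
```

Request:
servo_tool(targets=[{"grip": 0.9, "tx": 40, "ty": 0, "tz": 0, "roll": 0}, {"grip": 0.9, "tx": 50, "ty": 0, "tz": 0, "roll": 0}, {"grip": 0.9, "tx": 50, "ty": 0, "tz": 0, "roll": 0}, {"grip": 0.9, "tx": 50, "ty": 0, "tz": 0, "roll": 0}, {"grip": 0.9, "tx": 46, "ty": 11, "tz": 0, "roll": 0}, {"grip": 0.9, "tx": 30, "ty": 11, "tz": 10, "roll": 0}, {"grip": 0.9, "tx": 0, "ty": 0, "tz": 30, "roll": 0}, {"grip": 0.9, "tx": 0, "ty": 0, "tz": 30, "roll": 0}, {"grip": 0.9, "tx": 0, "ty": 0, "tz": 20, "roll": 0}, {"grip": 0.9, "tx": 0, "ty": 0, "tz": 0, "roll": 0}])

```text
t: 7.7
tcp_pos: [0.4382, 0.2146, 0.0376]
ee_rot: [-2.391, -2.037, 0.006]
ft_force: [0.3, -0.4, 0.9]
gripper_width: 0.263
gripper_force: 30.0
```

```bash
python3 -c "
from h import *
plan(.44,.215,.0268,1.411)"
```

```text
t 7.70 ang 1.411 roll 0.0 deg tx 0.7 ty 1.7 tz 10.8 tilt 0.004 q6 0.59 tcp [0.4382 0.2146 0.0376] F [ 0.3 -0.4  0.9] w 0.263
```

Request:
servo_tool(targets=[{"grip": 0.9, "tx": 0, "ty": 0, "tz": 4, "roll": 0}, {"grip": 0.9, "tx": 0, "ty": 0, "tz": 3, "roll": 0}, {"grip": 0.9, "tx": 0, "ty": 0, "tz": 2, "roll": 0}, {"grip": 0.9, "tx": 0, "ty": 0, "tz": 0, "roll": 0}, {"grip": 0.9, "tx": 0, "ty": 0, "tz": 0, "roll": 0}])

```text
t: 8.32
tcp_pos: [0.4399, 0.2153, 0.0304]
ee_rot: [2.391, 2.037, 0.001]
ft_force: [-0.0, -0.1, -0.1]
gripper_width: 0.264
gripper_force: 30.0
```

Request:
servo_tool(targets=[{"grip": 0.9, "tx": 0, "ty": 0, "tz": 2, "roll": 0}, {"grip": 0.9, "tx": 0, "ty": 0, "tz": 1.3, "roll": 0}, {"grip": 0.9, "tx": 0, "ty": 0, "tz": 0, "roll": 0}, {"grip": 0.75, "tx": 0, "ty": 0, "tz": 0, "roll": 0}, {"grip": 0.6, "tx": 0, "ty": 0, "tz": 0, "roll": 0}, {"grip": 0.6, "tx": 0, "ty": 0, "tz": 0, "roll": 0}, {"grip": 0.6, "tx": 0, "ty": 0, "tz": -20, "roll": 0}, {"grip": 0.6, "tx": 0, "ty": 0, "tz": -50, "roll": 0}, {"grip": 0.6, "tx": 0, "ty": 0, "tz": -60, "roll": 0}, {"grip": 0.6, "tx": 0, "ty": 0, "tz": -40, "roll": 0}])

```text
t: 9.57
tcp_pos: [0.4402, 0.2155, 0.1995]
ee_rot: [2.391, 2.037, 0.004]
ft_force: [-0.1, -0.3, -0.2]
gripper_width: 0.398
gripper_force: 0.0
```

Request:
servo_tool(targets=[{"grip": 0.4, "tx": 0, "ty": 0, "tz": -20, "roll": -10.7}, {"grip": 0.4, "tx": 0, "ty": 0, "tz": -20, "roll": -10.7}, {"grip": 0.4, "tx": -55, "ty": -12, "tz": 0, "roll": 0}, {"grip": 0.4, "tx": -55, "ty": -12, "tz": 0, "roll": 0}, {"grip": 0.4, "tx": -55, "ty": -12, "tz": 0, "roll": 0}, {"grip": 0.4, "tx": -55, "ty": -12, "tz": 0, "roll": 0}, {"grip": 0.4, "tx": -55, "ty": -12, "tz": 0, "roll": 0}, {"grip": 0.4, "tx": -55, "ty": -12, "tz": 0, "roll": 0}, {"grip": 0.4, "tx": -55, "ty": -12, "tz": 0, "roll": 0}, {"grip": 0.4, "tx": -55, "ty": -12, "tz": 0, "roll": 0}])

```text
t: 10.82
tcp_pos: [0.439, -0.237, 0.237]
ee_rot: [1.972, 2.445, 0.0]
ft_force: [1.3, 0.5, 0.2]
gripper_width: 0.601
gripper_force: 0.0
```

Request:
servo_tool(targets=[{"grip": 0.4, "tx": -55, "ty": -12, "tz": 0, "roll": 0}, {"grip": 0.4, "tx": -55, "ty": -12, "tz": 0, "roll": 0}, {"grip": 0.4, "tx": 0, "ty": 0, "tz": 0, "roll": 0}, {"grip": 0.4, "tx": 0, "ty": 0, "tz": 0, "roll": 0}])

```text
t: 11.32
tcp_pos: [0.4388, -0.3469, 0.2364]
ee_rot: [-1.971, -2.444, -0.001]
ft_force: [0.5, 1.3, -0.5]
gripper_width: 0.598
gripper_force: 0.0
```

```bash
python3 -c "
from h import *
plan(.429,-.326,.0505,1.788)
im=snap('wrist','w2.png')
cv2.imwrite('pics/w2.png',cv2.resize(im[:,:,::-1],(800,600)))
snap('top','t3.png')"
```

```text
t 11.32 ang 1.784 roll -0.2 deg tx 22.6 ty -5.0 tz 185.9 tilt 0.001 q6 -0.90 tcp [ 0.4388 -0.3469  0.2364] F [ 0.5  1.3 -0.5] w 0.598
```

View pics/w2.png

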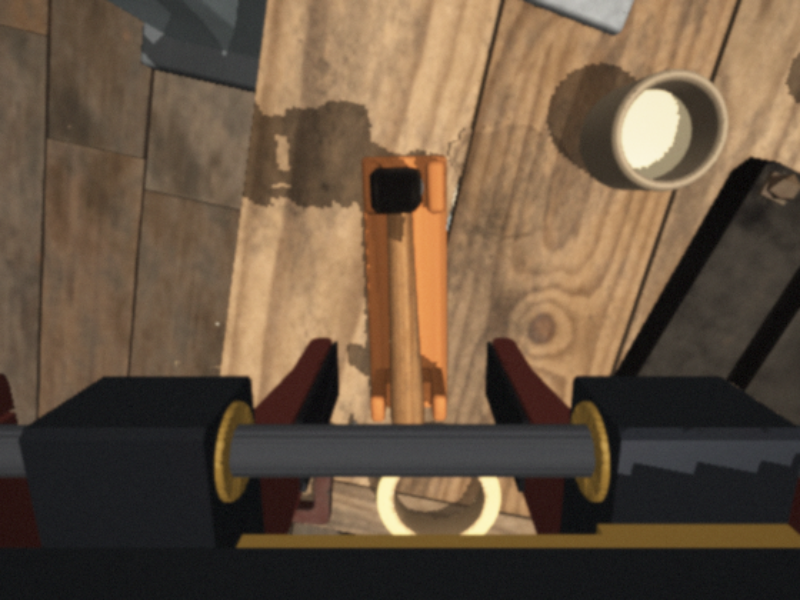

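```bash
python3 -c "
from h import *
k=lambda n,u,v,z:print(n,pt('wrist',u/1.4286,v/1.4286,z).round(4)) 
k('head',397,184,.092);k('ht',397,168,.092);k('h1',400,222,.0565);k('h2',406.5,400,.0565);k('h3',404,330,.0565)
k('base',363,157,.01);k('base',446,155,.01);k('cheek',434,155,.034);k('horn',378,410,.065);k('horn',438,412,.065)
"
```

```text
head [ 0.418  -0.2876  0.092 ]
ht [ 0.4162 -0.2791  0.092 ]
h1 [ 0.4239 -0.3113  0.0565]
h2 [ 0.4544 -0.4331  0.0565]
h3 [ 0.4417 -0.3825  0.0565]
base [ 0.388  -0.2758  0.01  ]
base [ 0.4461 -0.2618  0.01  ]
cheek [ 0.4368 -0.2648  0.034 ]
horn [ 0.4358 -0.4407  0.065 ]
horn [ 0.4769 -0.4333  0.065 ]
```

```bash
python3 -c "
from h import *
plan(.4275,-.3216,.0625,1.805)"
```

```text
t 11.43 ang 1.786 roll -1.1 deg tx 26.7 ty -5.6 tz 174.2 tilt 0.001 q6 -0.90 tcp [ 0.4391 -0.3462  0.2367] F [-0.  -0.   0.3] w 0.599
```

Request:
servo_tool(targets=[{"grip": 0.4, "tx": 0, "ty": 0, "tz": 0, "roll": -1.1}, {"grip": 0.4, "tx": 26.5, "ty": -5.5, "tz": 0, "roll": 0}, {"grip": 0.4, "tx": 0, "ty": 0, "tz": 40, "roll": 0}, {"grip": 0.4, "tx": 0, "ty": 0, "tz": 40, "roll": 0}, {"grip": 0.4, "tx": 0, "ty": 0, "tz": 40, "roll": 0}, {"grip": 0.4, "tx": 0, "ty": 0, "tz": 35, "roll": 0}, {"grip": 0.4, "tx": 0, "ty": 0, "tz": 19, "roll": 0}, {"grip": 0.4, "tx": 0, "ty": 0, "tz": 0, "roll": 0}, {"grip": 0.4, "tx": 0, "ty": 0, "tz": 0, "roll": 0}])

```text
t: 12.55
tcp_pos: [0.4286, -0.3235, 0.064]
ee_rot: [1.946, 2.464, 0.0]
ft_force: [0.2, 0.0, 0.3]
gripper_width: 0.599
gripper_force: 0.0
```

```bash
python3 -c "
from h import *
plan(.4275,-.3216,.0625,1.805)"
```

```text
t 12.55 ang 1.804 roll -0.0 deg tx 2.1 ty -0.6 tz 1.5 tilt 0.002 q6 -0.90 tcp [ 0.4286 -0.3235  0.064 ] F [0.2 0.  0.3] w 0.599
```

Request:
servo_tool(targets=[{"grip": 0.4, "tx": 2, "ty": 0, "tz": 1.5, "roll": 0}, {"grip": 0.6, "tx": 0, "ty": 0, "tz": 0, "roll": 0}, {"grip": 0.7, "tx": 0, "ty": 0, "tz": 0, "roll": 0}, {"grip": 0.76, "tx": 0, "ty": 0, "tz": 0, "roll": 0}, {"grip": 0.9, "tx": 0, "ty": 0, "tz": 0, "roll": 0}, {"grip": 1, "tx": 0, "ty": 0, "tz": 0, "roll": 0}, {"grip": 1, "tx": 0, "ty": 0, "tz": 0, "roll": 0}, {"grip": 1, "tx": 0, "ty": 0, "tz": 0, "roll": 0}])

```text
t: 13.55
tcp_pos: [0.4274, -0.3212, 0.0614]
ee_rot: [1.948, 2.465, 0.0]
ft_force: [1.2, 1.0, 0.4]
gripper_width: 0.203
gripper_force: 30.0
```

```bash
python3 -c "
from h import *
plan(.4275,-.3216,.0625,1.805);print(state()['torque'])"
```

```text
t 13.55 ang 1.804 roll -0.1 deg tx -0.4 ty -0.0 tz -1.1 tilt 0.000 q6 -0.90 tcp [ 0.4274 -0.3212  0.0614] F [1.2 1.  0.4] w 0.203
[ 0.03955308 -0.14170817  0.06916097]
```

Request:
servo_tool(targets=[{"grip": 1, "tx": 0, "ty": 0, "tz": -4, "roll": 0}, {"grip": 1, "tx": 0, "ty": 0, "tz": -10, "roll": 0}, {"grip": 1, "tx": 0, "ty": 0, "tz": -15, "roll": 0}, {"grip": 1, "tx": 0, "ty": 0, "tz": -25, "roll": 0}, {"grip": 1, "tx": 0, "ty": 0, "tz": -30, "roll": 0}, {"grip": 1, "tx": 0, "ty": 0, "tz": -35, "roll": 0}, {"grip": 1, "tx": 0, "ty": 0, "tz": -35, "roll": 0}, {"grip": 1, "tx": 0, "ty": 0, "tz": -30, "roll": 0}, {"grip": 1, "tx": 0, "ty": 0, "tz": -10, "roll": 0}, {"grip": 1, "tx": 0, "ty": 0, "tz": 0, "roll": 0}])

```text
t: 14.8
tcp_pos: [0.4273, -0.3212, 0.2559]
ee_rot: [1.947, 2.464, 0.0]
ft_force: [-0.6, 0.3, -3.3]
gripper_width: 0.197
gripper_force: 30.0
```

Request:
servo_tool(targets=[{"grip": 1, "tx": 20, "ty": 10, "tz": 0, "roll": 0}, {"grip": 1, "tx": 35, "ty": 18, "tz": 0, "roll": 0}, {"grip": 1, "tx": 40, "ty": 20, "tz": 0, "roll": 0}, {"grip": 1, "tx": 40, "ty": 20, "tz": 0, "roll": 0}, {"grip": 1, "tx": 40, "ty": 20, "tz": 0, "roll": 0}, {"grip": 1, "tx": 40, "ty": 20, "tz": 0, "roll": 0}, {"grip": 1, "tx": 33, "ty": 17, "tz": 0, "roll": 0}, {"grip": 1, "tx": 20, "ty": 10, "tz": 0, "roll": 0}, {"grip": 1, "tx": 0, "ty": 0, "tz": 0, "roll": 0}, {"grip": 1, "tx": 0, "ty": 0, "tz": 0, "roll": 0}])

```text
t: 16.05
tcp_pos: [0.4961, -0.0296, 0.2545]
ee_rot: [-1.947, -2.464, 0.002]
ft_force: [0.3, -0.1, -4.0]
gripper_width: 0.202
gripper_force: 30.0
```

```bash
python3 -c "
from h import *
plan(.4968,-.0288,.20,1.804);print(state()['torque'])
im=snap('wrist','w3.png')
im2=get_image('scene')
cv2.imwrite('pics/w3.png',np.hstack([cv2.resize(im[:260,100:460,::-1],(540,390)),cv2.resize(im2[150:280,250:370,::-1],None,fx=2,fy=3)[:390]]))"
```

```text
t 16.05 ang 1.804 roll 0.0 deg tx 0.7 ty 0.9 tz 54.5 tilt 0.002 q6 -0.32 tcp [ 0.4961 -0.0296  0.2545] F [ 0.3 -0.1 -4. ] w 0.202
[ 0.00219204 -0.08748326  0.02744986]
```

View pics/w3.png

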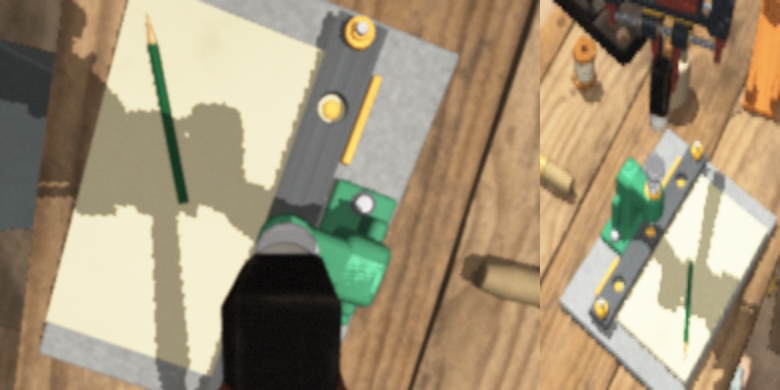

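```bash
python3 -c "
from h import *
X=np.array([-.231,.973])
p=pt('wrist',292,150,.139);print(p, p[:2]-X*.0160)
"
```

```text
[0.48839988 0.01627213 0.139     ] [0.49209588 0.00070413]
```

Request:
servo_tool(targets=[{"grip": 1, "tx": 0, "ty": 2, "tz": 20, "roll": 0}, {"grip": 1, "tx": 0, "ty": 0, "tz": 20, "roll": 0}, {"grip": 1, "tx": 0, "ty": 0, "tz": 14, "roll": 0}, {"grip": 1, "tx": 0, "ty": 0, "tz": 5, "roll": 0}, {"grip": 1, "tx": 0, "ty": 0, "tz": 5, "roll": 0}, {"grip": 1, "tx": 0, "ty": 0, "tz": 3, "roll": 0}, {"grip": 1, "tx": 0, "ty": 0, "tz": 3, "roll": 0}, {"grip": 1, "tx": 0, "ty": 0, "tz": 0, "roll": 0}])

```text
t: 17.15
tcp_pos: [0.499, -0.0289, 0.1856]
ee_rot: [1.948, 2.464, 0.001]
ft_force: [-0.1, -0.2, -0.7]
gripper_width: 0.199
gripper_force: 30.0
```

```bash
python3 -c "
from h import *
plan(.498,-.0295,.1914,1.804);print(state()['torque'])
im=get_image('scene');im2=get_image('top')
cv2.imwrite('pics/s4.png',np.hstack([cv2.resize(im[160:260,270:360,::-1],None,fx=4,fy=4),cv2.resize(im2[175:275,270:360,::-1],None,fx=4,fy=4)]))"
```

```text
t 17.15 ang 1.804 roll -0.0 deg tx -0.4 ty -1.2 tz -5.8 tilt 0.001 q6 -0.31 tcp [ 0.499  -0.0289  0.1856] F [-0.1 -0.2 -0.7] w 0.199
[-0.11328446 -0.10203467  0.02583174]
```

View pics/s4.png

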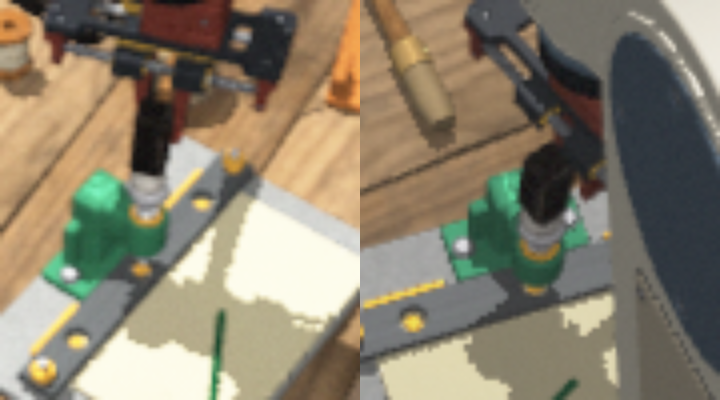

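Request:
servo_tool(targets=[{"grip": 1, "tx": 0, "ty": 0, "tz": -6, "roll": 0}, {"grip": 1, "tx": 0, "ty": 0, "tz": 8, "roll": 0}, {"grip": 1, "tx": 0, "ty": 0, "tz": 7, "roll": 0}, {"grip": 1, "tx": 0, "ty": 0, "tz": 0, "roll": 0}])

```text
t: 17.75
tcp_pos: [0.4986, -0.0288, 0.1758]
ee_rot: [-1.948, -2.464, 0.001]
ft_force: [1.7, -0.3, 0.5]
gripper_width: 0.197
gripper_force: 30.0
```

Request:
servo_tool(targets=[{"grip": 1, "tx": 0, "ty": 0, "tz": -6, "roll": 0}, {"grip": 1, "tx": 0, "ty": 0, "tz": 8, "roll": 0}, {"grip": 1, "tx": 0, "ty": 0, "tz": 1, "roll": 0}, {"grip": 1, "tx": 0, "ty": 0, "tz": 0, "roll": 0}])

```text
t: 18.25
tcp_pos: [0.4988, -0.029, 0.1734]
ee_rot: [1.948, 2.465, -0.0]
ft_force: [0.2, -2.8, 2.7]
gripper_width: 0.199
gripper_force: 30.0
```

```bash
python3 -c "
from h import *
plan(.498,-.0295,.1914,1.804);print(state()['torque'])"
```

```text
t 18.25 ang 1.804 roll -0.0 deg tx -0.3 ty -0.9 tz -18.0 tilt 0.000 q6 -0.31 tcp [ 0.4988 -0.029   0.1734] F [ 0.2 -2.8  2.7] w 0.199
[-0.20710253 -0.13612882 -0.02345106]
```

Request:
servo_tool(targets=[{"grip": 1, "tx": 0, "ty": 0, "tz": -5, "roll": 0}, {"grip": 1, "tx": 0, "ty": 0, "tz": 7.5, "roll": 0}, {"grip": 1, "tx": 0, "ty": 0, "tz": 0, "roll": 0}])

```text
t: 18.62
tcp_pos: [0.4987, -0.0287, 0.1704]
ee_rot: [-1.948, -2.464, -0.0]
ft_force: [0.5, -1.5, 0.1]
gripper_width: 0.2
gripper_force: 30.4
```

Request:
servo_tool(targets=[{"grip": 1, "tx": 0, "ty": 0, "tz": -5, "roll": 0}, {"grip": 1, "tx": 0, "ty": 0, "tz": 7, "roll": 0}, {"grip": 1, "tx": 0, "ty": 0, "tz": 0, "roll": 0}])

```text
t: 19.0
tcp_pos: [0.4989, -0.0288, 0.1689]
ee_rot: [1.948, 2.464, 0.0]
ft_force: [-0.4, -0.7, 4.9]
gripper_width: 0.196
gripper_force: 32.0
```

Request:
servo_tool(targets=[{"grip": 1, "tx": 0, "ty": 0, "tz": 1, "roll": 0}, {"grip": 1, "tx": 0, "ty": 0, "tz": 0, "roll": 0}])

```text
t: 19.25
tcp_pos: [0.4991, -0.0289, 0.1683]
ee_rot: [1.948, 2.464, 0.001]
ft_force: [-0.5, -2.6, 8.4]
gripper_width: 0.197
gripper_force: 32.9
```

```bash
python3 -c "
from h import *
plan(.498,-.0295,.1914,1.804);print(state()['torque'])"
```

```text
t 19.25 ang 1.804 roll -0.0 deg tx -0.3 ty -1.2 tz -23.1 tilt 0.001 q6 -0.31 tcp [ 0.4991 -0.0289  0.1683] F [-0.5 -2.6  8.4] w 0.197
[0.07615355 0.21796866 0.09138409]
```

Request:
servo_tool(targets=[{"grip": 1, "tx": 0, "ty": 0, "tz": 1.5, "roll": 0}, {"grip": 1, "tx": 0, "ty": 0, "tz": 0, "roll": 0}])

```text
t: 19.5
tcp_pos: [0.4991, -0.0289, 0.1669]
ee_rot: [1.947, 2.464, 0.001]
ft_force: [-1.2, -0.8, 9.9]
gripper_width: 0.203
gripper_force: 33.2
```

Request:
servo_tool(targets=[{"grip": 1, "tx": 0, "ty": 0, "tz": 1.5, "roll": 0}, {"grip": 1, "tx": 0, "ty": 0, "tz": 0, "roll": 0}])

```text
t: 19.75
tcp_pos: [0.4991, -0.0289, 0.1654]
ee_rot: [1.947, 2.464, 0.001]
ft_force: [-1.6, -1.9, 10.4]
gripper_width: 0.196
gripper_force: 33.2
```

```bash
python3 -c "
from h import *
plan(.498,-.0295,.1914,1.804);print(state()['torque'])
im=get_image('scene');im2=get_image('top')
cv2.imwrite('pics/s5.png',np.hstack([cv2.resize(im[170:260,280:360,::-1],None,fx=5,fy=5),cv2.resize(im2[185:275,280:360,::-1],None,fx=5,fy=5)]))"
```

```text
t 19.75 ang 1.804 roll 0.0 deg tx -0.3 ty -1.2 tz -26.0 tilt 0.001 q6 -0.31 tcp [ 0.4991 -0.0289  0.1654] F [-1.6 -1.9 10.4] w 0.196
[0.10781287 0.23077707 0.03307033]
```

View pics/s5.png

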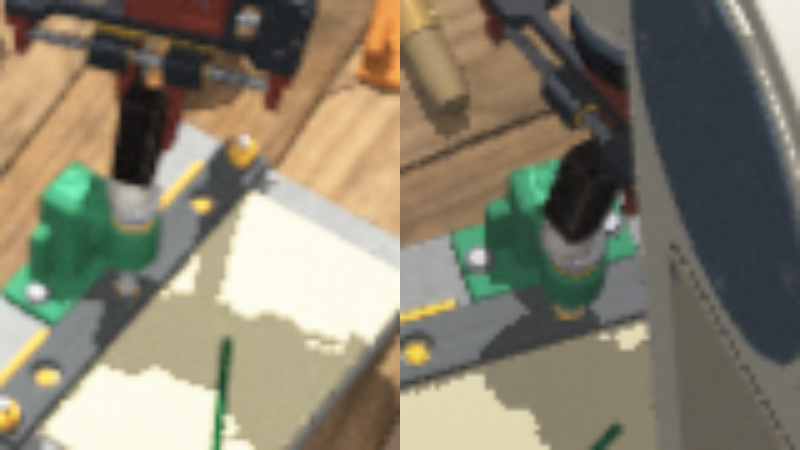

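```bash
cat >> h.py <<'E'
def force(n=4):
    f=[];p=[];m=[]
    for _ in range(n):
        get_image('wrist');s=state();f.append(s['ft_force']);p.append(s['tcp_pos']);m.append(s['torque'])
    print('t %.2f F'%s['t'],np.mean(f,0).round(2),'M',np.mean(m,0).round(3),'z %.4f'%np.mean(p,0)[2],flush=True)
E
python3 -c "
from h import *
force()"
```

```text
t 20.05 F [-1.41 -2.23  9.77] M [0.058 0.244 0.042] z 0.1654
```

Request:
servo_tool(targets=[{"grip": 1, "tx": 0, "ty": 0, "tz": -12, "roll": 0}, {"grip": 1, "tx": 0, "ty": 0, "tz": 0, "roll": 0}])

```text
t: 20.3
tcp_pos: [0.4988, -0.0287, 0.1774]
ee_rot: [1.948, 2.464, 0.001]
ft_force: [1.0, 0.6, 0.2]
gripper_width: 0.196
gripper_force: 30.8
```

```bash
python3 -c "
from h import *
force()"
```

```text
t 20.50 F [ 0.58 -0.27 -0.59] M [ 0.069 -0.215 -0.03 ] z 0.1768
```

Request:
servo_tool(targets=[{"grip": 1, "tx": 0, "ty": 0, "tz": -3, "roll": 0}, {"grip": 1, "tx": 0, "ty": 0, "tz": 0, "roll": 0}])

```text
t: 20.75
tcp_pos: [0.4986, -0.0288, 0.1799]
ee_rot: [-1.948, -2.465, 0.0]
ft_force: [0.8, -0.1, -0.2]
gripper_width: 0.199
gripper_force: 30.8
```

```bash
python3 -c "
from h import *
force()"
```

```text
t 20.95 F [ 0.49  0.25 -0.92] M [ 0.161 -0.168 -0.037] z 0.1798
```

Request:
servo_tool(targets=[{"grip": 1, "tx": 0, "ty": 0, "tz": -1.5, "roll": 0}, {"grip": 1, "tx": 0, "ty": 0, "tz": 0, "roll": 0}])

```text
t: 21.2
tcp_pos: [0.4986, -0.0288, 0.1814]
ee_rot: [-1.948, -2.465, 0.0]
ft_force: [-0.1, 0.0, -1.4]
gripper_width: 0.197
gripper_force: 30.9
```

```bash
python3 -c "
from h import *
force()"
```

```text
t 21.40 F [ 0.23  0.55 -0.75] M [ 0.176 -0.131 -0.019] z 0.1814
```

Request:
servo_tool(targets=[{"grip": 1, "tx": 0, "ty": 0, "tz": -1.5, "roll": 0}, {"grip": 1, "tx": 0, "ty": 0, "tz": 0, "roll": 0}])

```text
t: 21.65
tcp_pos: [0.4987, -0.0288, 0.183]
ee_rot: [-1.948, -2.465, 0.0]
ft_force: [-0.3, 0.6, -1.4]
gripper_width: 0.2
gripper_force: 30.9
```

```bash
python3 -c "
from h import *
force()"
```

```text
t 21.85 F [ 0.15  0.45 -1.16] M [ 0.212 -0.116 -0.02 ] z 0.1829
```

Request:
servo_tool(targets=[{"grip": 1, "tx": 0, "ty": 0, "tz": -1.5, "roll": 0}, {"grip": 1, "tx": 0, "ty": 0, "tz": 0, "roll": 0}])

```text
t: 22.1
tcp_pos: [0.4987, -0.0288, 0.1845]
ee_rot: [-1.948, -2.465, 0.0]
ft_force: [0.2, -0.2, -1.3]
gripper_width: 0.199
gripper_force: 30.9
```

```bash
python3 -c "
from h import *
force()"
```

```text
t 22.30 F [ 0.2   0.66 -1.38] M [ 0.236 -0.105 -0.002] z 0.1844
```

Request:
servo_tool(targets=[{"grip": 1, "tx": 0, "ty": 0, "tz": -1.5, "roll": 0}, {"grip": 1, "tx": 0, "ty": 0, "tz": 0, "roll": 0}])

```text
t: 22.55
tcp_pos: [0.4985, -0.0289, 0.1858]
ee_rot: [-1.948, -2.465, 0.001]
ft_force: [-0.0, 0.2, -2.3]
gripper_width: 0.2
gripper_force: 30.3
```

```bash
python3 -c "
from h import *
force()"
```

```text
t 22.75 F [ 0.2  -0.36 -3.28] M [ 0.056 -0.082 -0.033] z 0.1857
```

Request:
servo_tool(targets=[{"grip": 1, "tx": 0, "ty": 0, "tz": -1.5, "roll": 0}, {"grip": 1, "tx": 0, "ty": 0, "tz": 0, "roll": 0}])

```text
t: 23.0
tcp_pos: [0.4988, -0.0288, 0.1875]
ee_rot: [1.948, 2.465, 0.0]
ft_force: [0.8, 0.3, -3.0]
gripper_width: 0.194
gripper_force: 30.3
```

```bash
python3 -c "
from h import *
force()"
```

```text
t 23.20 F [ 0.09 -0.32 -3.46] M [ 0.034 -0.065  0.005] z 0.1874
```

Request:
servo_tool(targets=[{"grip": 1, "tx": 0, "ty": 0, "tz": -1.5, "roll": 0}, {"grip": 1, "tx": 0, "ty": 0, "tz": 0, "roll": 0}])

```text
t: 23.45
tcp_pos: [0.4988, -0.0288, 0.189]
ee_rot: [1.948, 2.465, 0.0]
ft_force: [0.4, -0.6, -3.6]
gripper_width: 0.199
gripper_force: 30.3
```

```bash
python3 -c "
from h import *
force()"
```

```text
t 23.65 F [-0.16 -0.19 -3.32] M [ 0.024 -0.071  0.003] z 0.1889
```

Request:
servo_tool(targets=[{"grip": 1, "tx": 0, "ty": 0, "tz": 10, "roll": 0}, {"grip": 1, "tx": 0, "ty": 0, "tz": 8, "roll": 0}, {"grip": 1, "tx": 0, "ty": 0, "tz": 3.5, "roll": 0}, {"grip": 1, "tx": 0, "ty": 0, "tz": 0, "roll": 0}])

```text
t: 24.15
tcp_pos: [0.4989, -0.0288, 0.1672]
ee_rot: [1.948, 2.465, 0.0]
ft_force: [1.5, -0.3, 0.1]
gripper_width: 0.197
gripper_force: 30.9
```

```bash
python3 -c "
from h import *
force()"
```

```text
t 24.35 F [ 1.41 -0.34  1.27] M [ 0.019 -0.29  -0.011] z 0.1675
```

Request:
servo_tool(targets=[{"grip": 1, "tx": 0, "ty": 0, "tz": 1, "roll": 0}, {"grip": 1, "tx": 0, "ty": 0, "tz": 0, "roll": 0}])

```text
t: 24.6
tcp_pos: [0.4989, -0.0288, 0.1665]
ee_rot: [1.948, 2.464, 0.0]
ft_force: [2.0, -0.6, 0.0]
gripper_width: 0.2
gripper_force: 30.9
```

```bash
python3 -c "
from h import *
force()"
```

```text
t 24.80 F [ 1.74 -0.36  0.54] M [ 0.068 -0.392 -0.015] z 0.1665
```

Request:
servo_tool(targets=[{"grip": 1, "tx": 0, "ty": 0, "tz": 1, "roll": 0}, {"grip": 1, "tx": 0, "ty": 0, "tz": 0, "roll": 0}])

```text
t: 25.05
tcp_pos: [0.499, -0.0289, 0.1657]
ee_rot: [1.948, 2.464, 0.0]
ft_force: [1.4, -1.4, 5.1]
gripper_width: 0.197
gripper_force: 31.8
```

```bash
python3 -c "
from h import *
force()"
```

```text
t 25.25 F [ 1.24 -1.35  4.69] M [-0.026 -0.249 -0.01 ] z 0.1657
```

Request:
servo_tool(targets=[{"grip": 1, "tx": 0, "ty": 0, "tz": -18, "roll": 0}, {"grip": 1, "tx": 0, "ty": 0, "tz": 0, "roll": 0}, {"grip": 1, "tx": 0, "ty": 0, "tz": 19, "roll": 0}, {"grip": 1, "tx": 0, "ty": 0, "tz": 0, "roll": 0}])

```text
t: 25.75
tcp_pos: [0.4992, -0.0293, 0.164]
ee_rot: [1.947, 2.464, -0.0]
ft_force: [1.3, -2.3, 4.2]
gripper_width: 0.198
gripper_force: 33.2
```

```bash
python3 -c "
from h import *
force()"
```

```text
t 25.95 F [ 1.45 -2.45  2.4 ] M [-0.256 -0.378 -0.05 ] z 0.1641
```

Request:
servo_tool(targets=[{"grip": 1, "tx": 0, "ty": 0, "tz": -18, "roll": 0}, {"grip": 1, "tx": 0, "ty": 0, "tz": 0, "roll": 0}, {"grip": 1, "tx": 0, "ty": 0, "tz": 20, "roll": 0}, {"grip": 1, "tx": 0, "ty": 0, "tz": 0, "roll": 0}])

```text
t: 26.45
tcp_pos: [0.4994, -0.0292, 0.162]
ee_rot: [1.947, 2.464, 0.001]
ft_force: [2.7, -3.7, 4.4]
gripper_width: 0.201
gripper_force: 33.9
```

```bash
python3 -c "
from h import *
force()"
```

```text
t 26.65 F [ 1.84 -2.53  2.56] M [-0.255 -0.419 -0.034] z 0.1621
```

Request:
servo_tool(targets=[{"grip": 1, "tx": 0, "ty": 0, "tz": -10, "roll": 0}, {"grip": 1, "tx": 0, "ty": 0, "tz": -8, "roll": 0}, {"grip": 1, "tx": 0, "ty": 0, "tz": 0, "roll": 0}])

```text
t: 27.02
tcp_pos: [0.4984, -0.0286, 0.1809]
ee_rot: [-1.948, -2.465, -0.0]
ft_force: [-0.7, -0.0, -2.7]
gripper_width: 0.2
gripper_force: 33.7
```

```bash
python3 -c "
from h import *
force()"
```

```text
t 27.23 F [-0.39 -0.06 -1.23] M [ 0.204 -0.047  0.009] z 0.1803
```

Request:
servo_tool(targets=[{"grip": 1, "tx": 0, "ty": 0, "tz": -1, "roll": 0}, {"grip": 1, "tx": 0, "ty": 0, "tz": 0, "roll": 0}])

```text
t: 27.48
tcp_pos: [0.4985, -0.0288, 0.1812]
ee_rot: [-1.948, -2.464, 0.0]
ft_force: [-1.1, 0.4, -1.4]
gripper_width: 0.198
gripper_force: 33.9
```

```bash
python3 -c "
from h import *
force()"
```

```text
t 27.68 F [-1.    0.51 -1.28] M [0.238 0.083 0.018] z 0.1813
```

Request:
servo_tool(targets=[{"grip": 1, "tx": 0, "ty": 0, "tz": -1, "roll": 0}, {"grip": 1, "tx": 0, "ty": 0, "tz": 0, "roll": 0}])

```text
t: 27.92
tcp_pos: [0.4988, -0.0289, 0.1824]
ee_rot: [1.948, 2.465, 0.0]
ft_force: [0.1, -0.0, -2.4]
gripper_width: 0.199
gripper_force: 32.9
```

```bash
python3 -c "
from h import *
force()"
```

```text
t 28.12 F [ 0.27  0.04 -2.67] M [ 0.056 -0.084 -0.03 ] z 0.1824
```

Request:
servo_tool(targets=[{"grip": 1, "tx": 0, "ty": 0, "tz": -1, "roll": 0}, {"grip": 1, "tx": 0, "ty": 0, "tz": 0, "roll": 0}])

```text
t: 28.38
tcp_pos: [0.4987, -0.0288, 0.1834]
ee_rot: [1.948, 2.465, 0.0]
ft_force: [1.2, -0.3, -2.6]
gripper_width: 0.198
gripper_force: 32.8
```

```bash
python3 -c "
from h import *
force()"
```

```text
t 28.57 F [-0.03  0.01 -3.34] M [ 0.058 -0.084  0.007] z 0.1834
```

Request:
servo_tool(targets=[{"grip": 1, "tx": 0, "ty": 0, "tz": -1, "roll": 0}, {"grip": 1, "tx": 0, "ty": 0, "tz": 0, "roll": 0}])

```text
t: 28.82
tcp_pos: [0.4988, -0.0288, 0.1845]
ee_rot: [1.948, 2.465, 0.0]
ft_force: [-0.7, 0.3, -3.3]
gripper_width: 0.199
gripper_force: 32.8
```

```bash
python3 -c "
from h import *
force()"
```

```text
t 29.02 F [-0.05 -0.28 -3.44] M [ 0.066 -0.087  0.006] z 0.1844
```

Request:
servo_tool(targets=[{"grip": 1, "tx": 0, "ty": 0, "tz": -30, "roll": 0}, {"grip": 1, "tx": 0, "ty": 0, "tz": -40, "roll": 0}, {"grip": 1, "tx": -20, "ty": -10, "tz": 0, "roll": 0}, {"grip": 1, "tx": -40, "ty": -20, "tz": 0, "roll": 0}, {"grip": 1, "tx": -40, "ty": -20, "tz": 0, "roll": 0}, {"grip": 1, "tx": -40, "ty": -20, "tz": 0, "roll": 0}, {"grip": 1, "tx": -40, "ty": -20, "tz": 0, "roll": 0}, {"grip": 1, "tx": -40, "ty": -20, "tz": 0, "roll": 0}, {"grip": 1, "tx": -30, "ty": -16, "tz": 0, "roll": 0}, {"grip": 1, "tx": -18, "ty": -10, "tz": 0, "roll": 0}])

```text
t: 30.28
tcp_pos: [0.4277, -0.3223, 0.2542]
ee_rot: [-1.95, -2.463, -0.0]
ft_force: [-0.6, -0.3, -3.0]
gripper_width: 0.196
gripper_force: 32.5
```

```bash
python3 -c "
from h import *
im=get_image('wrist');im=get_image('wrist');im=get_image('wrist')
plan(.4274,-.3212,.0614,1.804)
# dark head extents in wrist image, before (w3 crop full res unavailable) and now
w2=cv2.imread('pics/w3.png')[:, :540].max(2); d=im.max(2)
a=cv2.resize(d[:260,100:460],(540,390))
for n,I in(('before',w2),('now',a)):
    col=I[:,260:300].mean(1); rows=np.where(col<45)[0]; print(n,rows[:1],rows[-1:],[ (np.where(I[r,150:420]<45)[0][[0,-1]]+150).tolist() for r in (300,320,340,360) if (I[r,150:420]<45).any()])
"
```

```text
t 30.43 ang 1.802 roll -0.1 deg tx 0.1 ty -0.6 tz 192.7 tilt 0.001 q6 -0.90 tcp [ 0.428  -0.3212  0.2541] F [-0.8  0.8 -2.9] w 0.199
before [255] [389] [[226, 337], [224, 339], [223, 338], [223, 337]]
now [250] [389] [[232, 334], [226, 338], [221, 341], [219, 343]]
```

Request:
servo_tool(targets=[{"grip": 1, "tx": 0, "ty": -0.6, "tz": 40, "roll": 0}, {"grip": 1, "tx": 0, "ty": 0, "tz": 45, "roll": 0}, {"grip": 1, "tx": 0, "ty": 0, "tz": 30, "roll": 0}, {"grip": 1, "tx": 0, "ty": 0, "tz": 15, "roll": 0}, {"grip": 1, "tx": 0, "ty": 0, "tz": 0, "roll": 0}, {"grip": 1, "tx": 0, "ty": 0, "tz": 0, "roll": 0}])

```text
t: 31.18
tcp_pos: [0.4286, -0.3214, 0.1255]
ee_rot: [1.946, 2.464, 0.0]
ft_force: [0.5, -0.1, -2.7]
gripper_width: 0.199
gripper_force: 32.3
```

```bash
python3 -c "
from h import *
plan(.4274,-.3212,.0614,1.804);force()"
```

```text
t 31.18 ang 1.804 roll 0.0 deg tx 0.5 ty -1.1 tz 64.1 tilt 0.002 q6 -0.90 tcp [ 0.4286 -0.3214  0.1255] F [ 0.5 -0.1 -2.7] w 0.199
t 31.38 F [ 0.2  -0.18 -3.26] M [ 0.05  -0.111 -0.009] z 0.1256
```

Request:
servo_tool(targets=[{"grip": 1, "tx": 0, "ty": 0, "tz": 6, "roll": 0}, {"grip": 1, "tx": 0, "ty": 0, "tz": 6, "roll": 0}, {"grip": 1, "tx": 0, "ty": 0, "tz": 6, "roll": 0}, {"grip": 1, "tx": 0, "ty": 0, "tz": 0, "roll": 0}])

```text
t: 31.88
tcp_pos: [0.4273, -0.3208, 0.1056]
ee_rot: [-1.947, -2.464, 0.0]
ft_force: [-0.2, 0.0, -3.7]
gripper_width: 0.201
gripper_force: 32.3
```

```bash
python3 -c "
from h import *
plan(.4274,-.3212,.0614,1.804);force()"
```

```text
t 31.88 ang 1.804 roll -0.0 deg tx -0.4 ty -0.0 tz 44.2 tilt 0.002 q6 -0.90 tcp [ 0.4273 -0.3208  0.1056] F [-0.2  0.  -3.7] w 0.201
t 32.08 F [ 0.41 -0.1  -3.55] M [ 0.009 -0.084 -0.008] z 0.1062
```

Request:
servo_tool(targets=[{"grip": 1, "tx": 0, "ty": 0, "tz": 4, "roll": 0}, {"grip": 1, "tx": 0, "ty": 0, "tz": 4, "roll": 0}, {"grip": 1, "tx": 0, "ty": 0, "tz": 4, "roll": 0}, {"grip": 1, "tx": 0, "ty": 0, "tz": 0, "roll": 0}])

```text
t: 32.58
tcp_pos: [0.4275, -0.3209, 0.0939]
ee_rot: [-1.947, -2.464, 0.0]
ft_force: [-0.4, -0.2, -3.3]
gripper_width: 0.199
gripper_force: 32.3
```

```bash
python3 -c "
from h import *
plan(.4274,-.3212,.0614,1.804);force()"
```

```text
t 32.58 ang 1.804 roll -0.0 deg tx -0.2 ty -0.2 tz 32.5 tilt 0.001 q6 -0.90 tcp [ 0.4275 -0.3209  0.0939] F [-0.4 -0.2 -3.3] w 0.199
t 32.77 F [-0.07 -0.01 -3.44] M [ 0.046 -0.082  0.001] z 0.0943
```

Request:
servo_tool(targets=[{"grip": 1, "tx": 0, "ty": 0, "tz": 4, "roll": 0}, {"grip": 1, "tx": 0, "ty": 0, "tz": 4, "roll": 0}, {"grip": 1, "tx": 0, "ty": 0, "tz": 2, "roll": 0}, {"grip": 1, "tx": 0, "ty": 0, "tz": 0, "roll": 0}])

```text
t: 33.28
tcp_pos: [0.4276, -0.321, 0.0841]
ee_rot: [-1.948, -2.464, -0.0]
ft_force: [-0.1, 0.4, -3.3]
gripper_width: 0.2
gripper_force: 32.3
```

```bash
python3 -c "
from h import *
plan(.4274,-.3212,.0614,1.804);force()"
```

```text
t 33.27 ang 1.804 roll -0.0 deg tx -0.1 ty -0.2 tz 22.7 tilt 0.000 q6 -0.90 tcp [ 0.4276 -0.321   0.0841] F [-0.1  0.4 -3.3] w 0.200
t 33.48 F [ 0.36 -0.07 -3.47] M [ 0.073 -0.083  0.018] z 0.0844
```

Request:
servo_tool(targets=[{"grip": 1, "tx": 0, "ty": 0, "tz": 3, "roll": 0}, {"grip": 1, "tx": 0, "ty": 0, "tz": 3, "roll": 0}, {"grip": 1, "tx": 0, "ty": 0, "tz": 0, "roll": 0}])

```text
t: 33.85
tcp_pos: [0.4278, -0.3212, 0.0782]
ee_rot: [1.948, 2.465, -0.0]
ft_force: [0.2, 0.8, -0.8]
gripper_width: 0.2
gripper_force: 30.0
```

```bash
python3 -c "
from h import *
force(3)"
```

```text
t 34.00 F [ 0.07 -0.62 -1.63] M [-0.12  -0.115  0.012] z 0.0784
```

Request:
servo_tool(targets=[{"grip": 1, "tx": 0, "ty": 0, "tz": 3, "roll": 0}, {"grip": 1, "tx": 0, "ty": 0, "tz": 3, "roll": 0}, {"grip": 1, "tx": 0, "ty": 0, "tz": 0, "roll": 0}])

```text
t: 34.38
tcp_pos: [0.4276, -0.321, 0.072]
ee_rot: [-1.948, -2.464, 0.0]
ft_force: [0.7, 0.7, -1.4]
gripper_width: 0.196
gripper_force: 30.0
```

```bash
python3 -c "
from h import *
force(3)"
```

```text
t 34.52 F [-0.09  0.88 -1.56] M [-0.007 -0.127  0.001] z 0.0723
```

Request:
servo_tool(targets=[{"grip": 1, "tx": 0, "ty": 0, "tz": 3, "roll": 0}, {"grip": 1, "tx": 0, "ty": 0, "tz": 2, "roll": 0}, {"grip": 1, "tx": 0, "ty": 0, "tz": 0, "roll": 0}])

```text
t: 34.9
tcp_pos: [0.4277, -0.321, 0.0671]
ee_rot: [-1.948, -2.465, 0.0]
ft_force: [0.1, 0.1, -1.8]
gripper_width: 0.196
gripper_force: 30.0
```

```bash
python3 -c "
from h import *
force(3);plan(.4274,-.3212,.0614,1.804)"
```

```text
t 35.05 F [-0.52  0.9  -1.16] M [ 0.005 -0.079 -0.001] z 0.0673
t 35.05 ang 1.804 roll -0.0 deg tx -0.0 ty -0.3 tz 6.0 tilt 0.000 q6 -0.90 tcp [ 0.4277 -0.3211  0.0674] F [-0.1  1.3 -1.6] w 0.197
```

Fork contact is levelling the hammer as foreseen. Finish the lowering.

Request:
servo_tool(targets=[{"grip": 1, "tx": 0, "ty": 0, "tz": 2, "roll": 0}, {"grip": 1, "tx": 0, "ty": 0, "tz": 2, "roll": 0}, {"grip": 1, "tx": 0, "ty": 0, "tz": 0, "roll": 0}])

```text
t: 35.42
tcp_pos: [0.4277, -0.3211, 0.0632]
ee_rot: [-1.948, -2.465, 0.0]
ft_force: [-0.8, 0.9, -1.1]
gripper_width: 0.2
gripper_force: 30.0
```

```bash
python3 -c "
from h import *
force(3)"
```

```text
t 35.58 F [-0.31  1.21 -1.56] M [-0.044 -0.081  0.006] z 0.0633
```

Request:
servo_tool(targets=[{"grip": 1, "tx": 0, "ty": 0, "tz": 1.5, "roll": 0}, {"grip": 1, "tx": 0, "ty": 0, "tz": 0.5, "roll": 0}, {"grip": 1, "tx": 0, "ty": 0, "tz": 0, "roll": 0}])

```text
t: 35.95
tcp_pos: [0.4277, -0.3211, 0.0613]
ee_rot: [-1.948, -2.465, -0.0]
ft_force: [0.6, 1.2, -0.8]
gripper_width: 0.198
gripper_force: 30.0
```

```bash
python3 -c "
from h import *
force(3)"
```

```text
t 36.10 F [-0.2   1.19 -0.93] M [-0.021 -0.091  0.006] z 0.0614
```

Request:
servo_tool(targets=[{"grip": 1, "tx": 0, "ty": 0, "tz": 1, "roll": 0}, {"grip": 1, "tx": 0, "ty": 0, "tz": 0, "roll": 0}, {"grip": 0.7, "tx": 0, "ty": 0, "tz": 0, "roll": 0}, {"grip": 0.4, "tx": 0, "ty": 0, "tz": 0, "roll": 0}, {"grip": 0.4, "tx": 0, "ty": 0, "tz": 0, "roll": 0}, {"grip": 0.4, "tx": 0, "ty": 0, "tz": -15, "roll": 0}, {"grip": 0.4, "tx": 0, "ty": 0, "tz": -40, "roll": 0}, {"grip": 0.4, "tx": 0, "ty": 0, "tz": -50, "roll": 0}, {"grip": 0.4, "tx": 0, "ty": 0, "tz": -50, "roll": 0}, {"grip": 0.4, "tx": -26.5, "ty": 5.5, "tz": -20, "roll": 1.1}])

```text
t: 37.35
tcp_pos: [0.4398, -0.3456, 0.2398]
ee_rot: [1.968, 2.443, 0.0]
ft_force: [0.4, -0.3, 0.3]
gripper_width: 0.599
gripper_force: 0.0
```

```bash
python3 -c "
from h import *
for _ in range(4): im=get_image('wrist')
plan(.4391,-.3462,.2367,1.786)
old=cv2.imread('pics/w2.png')[:,:,::-1]; new=cv2.resize(im,(800,600))
def ext(I,n):
    m=(I.max(2)<40).astype(np.uint8)[120:260,330:470]
    k,l,s,c=cv2.connectedComponentsWithStats(m);i=1+s[1:,4].argmax();print(n,s[i],c[i])
ext(old,'old');ext(new,'new')
g=lambda I:I[140:420,350:460].astype(int).sum(2)
print('diff',(abs(g(old)-g(new))>120).mean())
a=cv2.imread('pics/top.png')[:,:,::-1].astype(int);b=get_image('top').astype(int)
# handle-line columns in wrist rows
for r in (250,300,350,390): print(r,[np.where((I[r,370:440,0].astype(int)>0)&(abs(np.diff(I[r,369:440].astype(int).sum(1)))>60))[0]+370 for I in(old,new)])
# neighbour/middle cap, folder
m=(b.min(2)>195)&(b[:,:,0]-b[:,:,2]>10); n,l,s,c=cv2.connectedComponentsWithStats(m.astype(np.uint8))
print([(s[i].tolist(),c[i].round()) for i in range(1,n) if s[i,4]>60]); print(proj('top',[[.4435,.2365-.04,.008],[.46,.338,.008]]))
"
```

```text
t 37.55 ang 1.785 roll -0.1 deg tx -0.9 ty 0.1 tz -1.1 tilt 0.000 q6 -0.90 tcp [ 0.4388 -0.3453  0.2356] F [-1.   0.8  0. ] w 0.597
old [  41   49   49   44 1916] [64.41805846 70.21085595]
new [  40   48   49   44 1933] [63.34247284 69.24987067]
diff 0.017857142857142856
250 [array([], dtype=int64), array([], dtype=int64)]
300 [array([], dtype=int64), array([], dtype=int64)]
350 [array([], dtype=int64), array([], dtype=int64)]
390 [array([370]), array([], dtype=int64)]
[([452, 77, 84, 82, 4773], array([495., 121.])), ([533, 107, 27, 58, 1261], array([548., 137.])), ([207, 290, 51, 18, 345], array([232., 298.]))]
[[256.23618305 289.0223064 ]
 [205.56798915 304.07702915]]
```

```bash
python3 -c "
from h import *
b=get_image('top'); t2=cv2.resize(cv2.imread('pics/t2.png')[:,:,::-1],(266,200),interpolation=cv2.INTER_AREA); n=b[150:350,200:466]
for nm,I in(('before',t2),('now',n)):
    J=I.astype(int); m=((J[:,:,0]-J[:,:,2]>70)&(J[:,:,0]>120)); 
    for (x0,x1,y0,y1,w) in((105,125,90,103,'midcap'),(76,90,98,112,'leftcap')):
        v,u=np.nonzero(m[y0:y1,x0:x1]); print(nm,w,len(u),(u.mean()+x0).round(2),(v.mean()+y0).round(2),v.min()+y0,v.max()+y0)
    h=(J[70:90,105:130].min(2)>170);v,u=np.nonzero(h);print('head',len(u),u.mean()+105,v.mean()+70)
print(proj('top',[[.4895,.0025,.030],[.4895,.0025,.036]])-[200,150])
force(3)
"
```

```text
before midcap 3 113.0 97.0 97 97
before leftcap 30 81.17 102.43 98 107
head 100 115.75 78.88
now midcap 7 113.29 97.43 97 98
now leftcap 30 81.17 102.43 98 107
head 133 118.24812030075188 78.33082706766918
[[113.32059273  95.31814584]
 [113.42044611  94.47903767]]
t 37.80 F [-0.49  0.42  0.06] M [-0.036 -0.104 -0.008] z 0.2341
```

```bash
python3 -c "
from h import *
b=cv2.resize(get_image('scene')[160:260,270:360],None,fx=4,fy=4,interpolation=cv2.INTER_CUBIC); a=cv2.imread('pics/s4.png')[:,:360,::-1]
for nm,I in(('s4',a),('now',b)):
    J=I.astype(int); m=((J[:,:,0]-J[:,:,2]>60)&(J[:,:,0]>110)).astype(np.uint8)
    k,l,s,c=cv2.connectedComponentsWithStats(m)
    print(nm,[(s[i].tolist(),c[i].round(1).tolist()) for i in range(1,k) if 30<s[i,4]<1200 and min(abs(c[i][0]-x)+abs(c[i][1]-y) for x,y in((140,268),(77,340),(202,200)))<14])
print((proj('scene',[[.4895,.0025,.030],[.4895,.0025,.036]])-[270,160])*4)
"
```

```text
s4 [([193, 199, 18, 11, 157], [201.5, 203.6]), ([133, 264, 18, 12, 171], [140.9, 269.4]), ([68, 335, 18, 14, 205], [76.5, 341.4])]
now [([193, 198, 18, 12, 164], [201.5, 203.6]), ([133, 265, 17, 12, 156], [141.1, 270.4]), ([68, 335, 19, 14, 212], [76.8, 341.4])]
[[141.33712518 268.9353594 ]
 [141.74452594 264.40934137]]
```

```bash
python3 -c "
from h import *
J=np.array([.4895,.0025]);e=np.array([.113,.9936])
for z in (.026,.030,.036):
  P=(proj('scene',[[*(J+e*y),z] for y in(-.09,0,.09)])-[270,160])*4; print(z,P.round(1).tolist(),'mid-avg',(P[1]-(P[0]+P[2])/2).round(2))
im=get_image('scene')[160:260,270:360]
for x,y in((50,51),(35,67),(19,85)):
  print(im[y-4:y+4,x-4:x+5,0].tolist(), )
s4=cv2.resize(cv2.imread('pics/s4.png')[:,:360,::-1],(90,100),interpolation=cv2.INTER_AREA); print('s4',s4[61:73,31:40,0].tolist());print('now',im[61:73,31:40,0].tolist())
"
```

```text
0.026 [[201.9, 204.5], [141.1, 271.9], [76.6, 343.3]] mid-avg [ 1.8  -1.99]
0.03 [[202.3, 201.5], [141.3, 268.9], [76.7, 340.4]] mid-avg [ 1.81 -2.  ]
0.036 [[202.9, 196.9], [141.7, 264.4], [77.0, 335.9]] mid-avg [ 1.82 -2.  ]
[[223, 142, 121, 103, 100, 109, 121, 133, 131], [153, 116, 91, 74, 71, 76, 91, 116, 135], [129, 109, 99, 122, 142, 125, 92, 96, 133], [128, 131, 207, 250, 253, 246, 195, 158, 134], [133, 129, 184, 246, 253, 247, 194, 150, 125], [129, 131, 142, 179, 205, 187, 150, 126, 99], [130, 131, 135, 136, 136, 131, 129, 104, 101], [133, 134, 133, 137, 135, 129, 101, 84, 143]]
[[60, 58, 52, 50, 46, 45, 44, 61, 95], [63, 72, 67, 71, 103, 100, 85, 113, 127], [66, 63, 67, 78, 100, 93, 75, 89, 95], [68, 84, 125, 150, 152, 147, 105, 60, 69], [68, 80, 150, 193, 195, 185, 141, 73, 70], [67, 69, 107, 167, 181, 160, 124, 71, 68], [66, 69, 73, 104, 111, 99, 84, 67, 68], [97, 71, 68, 65, 78, 81, 69, 60, 100]]
[[210, 143, 130, 125, 123, 123, 135, 137, 138], [144, 122, 94, 83, 81, 87, 110, 134, 136], [132, 98, 86, 120, 134, 114, 95, 120, 137], [125, 121, 185, 245, 251, 243, 215, 113, 13
[... 471 characters left out ...]
0], [69, 80, 119, 161, 168, 151, 123, 79, 71], [71, 69, 77, 95, 104, 93, 86, 72, 81], [96, 77, 73, 73, 80, 80, 69, 69, 102], [125, 111, 92, 74, 74, 71, 70, 98, 144], [129, 111, 84, 72, 69, 67, 96, 143, 170]]
now [[44, 44, 45, 47, 48, 48, 43, 46, 43], [47, 46, 47, 46, 51, 43, 44, 44, 50], [60, 58, 52, 50, 46, 45, 44, 61, 95], [63, 72, 67, 71, 103, 100, 85, 113, 127], [66, 63, 67, 78, 100, 93, 75, 89, 95], [68, 84, 125, 150, 152, 147, 105, 60, 69], [68, 80, 150, 193, 195, 185, 141, 73, 70], [67, 69, 107, 167, 181, 160, 124, 71, 68], [66, 69, 73, 104, 111, 99, 84, 67, 68], [97, 71, 68, 65, 78, 81, 69, 60, 100], [132, 121, 96, 73, 73, 71, 62, 94, 150], [135, 133, 124, 101, 67, 61, 93, 151, 177]]
```

```bash
python3 -c "
from plant import close_job
print(close_job())"
```

```text
the job is handed in; nothing more can be done
None
```

I handed the job in: the bone folder lies flat on the bench to the left of the jig, the hammer is back in its stand as I found it, and the cap reads as home. That reading comes from about 20 mm of plunger travel measured twice and its height against the two neighbours in the image, not from the cap value itself; the hand-in returned no verdict.

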